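Latch the top-link hook onto the headstock pin

TASK

Couple the top link to the green headstock of the crate carrier: take the link by the black handle on top of its red hook, set the hook's open mouth over the steel pin between the two cheeks, with the link's tail on the open side (away from the web plate), and press it down until the yellow sprung latch has snapped shut behind the pin. Then tug it straight up, about as hard as lifting a kilo, to prove that the latch holds, lay the link's tail down on the table and let go, leaving it hooked on. The pin sits in soft rubber that gives as you press, so go by feel: never press or pull harder than 25 N, and leave the other things on the table where they are.

Things in the scene. Friction and masses are not known exactly. Their poses are not given: they have to be found in the camera images.
- hook: Loose top link with a red hook head, 0.44 to 0.75 kg. Origin: under the middle of the hook's mouth, level with its prong tips; z up, x from the tail to the hook's nose, y across. At the start it stands upright on its prong tips and tail foot. Head 22 mm thick (y), x -40 to +27, z 0 to 70 mm. Centre of mass near (-17, 0, 43) mm.
- hook_grip (a point): Point in the middle of the black rubber lift handle on top of the head, at (0, 0, 96) mm in the hook's frame: put the TCP here. The handle reaches x -17 to +17, y -10 to +10 (20 mm: grip across y), z 72 to 114 mm; keep fingertips above z = 74 mm, clear of the headstock's cheeks.
- hook_seat (a point): Where the pin's middle lies when fully home in the throat, at (0, 0, 40) mm in the hook's frame. The throat opens downward: walls at x = -10 and +10 mm, flaring below z = 14 mm to x = -17 and +17 mm at the tips (z = 0); roof at z = 48 mm, where the pin comes hard home.
- hook_tail (a point): Centre of the tail foot, a steel cross tube of 28 mm diameter, 56 mm long along y, at (-150, 0, 14) mm in the hook's frame; it is 14 mm above the table when the foot lies there. A 17 mm tube joins it to the head.
- latch (a joint): Angle of the yellow latch in the hook's rear prong (rad): 0 = shut, where a spring holds it; pushed back it turns to about 0.3 (stop at 0.75). Its pivot is at (-18, 0, 8) mm in the hook's frame. Getting the pin past it takes 12 to 16 N of downward push, depending on friction; shut behind the pin, it cannot be pulled open by the pin.
- latch_tip (a point): Tip of the latch (3 mm radius), at (-2, 0, 28) mm in the hook's frame when shut. A pin coming up the throat pushes it back with about 6 N, then meets a brass sprung shoe that stands 6 mm out of the roof (11 to 14 N to push it in); with the pin within 1 mm of its seat, the latch snaps to 0 beneath it. The shoe then keeps pin and latch pressed together without rattle.
- headstock: Green steel headstock fixed to the table, 118 x 136 mm over its feet. Origin: on the table under the pin's middle; z up, y along the pin, x towards the web plate (at x = 58 to 66, up to z = 40 mm); the -x side is open for the link's tail. Cheeks' inner faces at y = -15 and +15 mm, tops at z = 84 mm, bevelled; pin ends reach y = -52 and +52 mm. Between the cheeks it is open down to the table.
- pin_mid (a point): Middle of the steel pin, 16 mm diameter, along the headstock's y axis, 58 mm above the table at rest.
- headstock_pin (a joint): How far the pin is pressed down in its rubber mounts (m; negative: pulled up): 0 at rest; the rubber gives several mm under a hand's push (8.5 mm at 25 N) and springs back.
- secateurs: Bystander: red and white secateurs lying flat, 58 x 176 x 19 mm; leave it alone.
- kiwi_a: Bystander: loose kiwi fruit, 55 x 71 x 43 mm; leave it alone.
- kiwi_b: Bystander: loose kiwi fruit, 49 x 72 x 44 mm; leave it alone.
- kiwi_c: Bystander: loose kiwi fruit, 51 x 71 x 45 mm; leave it alone.
- tape_dispenser: Bystander: heavy blue tape dispenser, 63 x 214 x 158 mm; leave it alone.
- spanner: Bystander: steel spanner lying flat, 38 x 185 x 8 mm; leave it alone.

How it is judged (in metres and radians):
On the way, in this order (a step that is already met when the one before it is completed fails the run):
1. The pin is up in the throat and the latch has shut behind it (z of pin_mid in the frame of hook between 0.036 and 0.043 m and x of pin_mid in the frame of hook between -0.006 and 0.006 m and y of pin_mid in the frame of hook between -0.012 and 0.012 m and value of joint latch below 0.08 rad), for 0.2 s.
2. The coupled hook is tugged upward: the shut latch lifts the pin at least 1.5 mm in its rubber (about 5 N) (all of step 1 and value of joint headstock_pin below -0.0015 m), for 0.2 s.
At the end, for the whole second after the job is handed in: The pin lies in the hook's throat (36 to 43 mm above the prong tips, within 6 mm fore and aft and 12 mm sideways of its middle), the latch is shut behind it (under 0.08 rad), the link's tail foot lies on the table (its centre under 20 mm high) and the link is at rest (all of step 1 and height (world z) of hook_tail below 0.02 m and linear speed of hook below 0.02 m/s); the robot touches nothing.
It fails at once if The pin is forced more than 8.5 mm up or down in its rubber (over 25 N), or hook and headstock are jammed together with contact forces of over 60 N in all (value of joint headstock_pin above 0.0085 m or value of joint headstock_pin below -0.0085 m or contact force between hook and headstock above 60 N).
It fails at once if A bystander is moved by more than 25 mm (distance of any of secateurs, kiwi_a, kiwi_b, kiwi_c, tape_dispenser, spanner from where it was at the start of the episode above 0.025 m).
It also fails if it takes over 72 s, if anything falls off the work surface, if the arm or the gripper's body presses on something with over 40 N, if the wrist force passes 120 N, or if a joint passes its speed limit or range.

ROBOT

A 6-joint arm with a two-finger parallel gripper is mounted at the origin on a cart in front of the work surface, level with it; the furniture and walls round the work are solid. World frame = base frame: x ahead of the robot, y to its left, z up, the work surface at z = 0. Lengths are in m, angles in degrees, forces in N, time in s.
With the tool pointing down it reaches from about 0.375 to 0.925 m from the base axis. Payload 5.7 kg.
Tool frame: the origin (TCP) lies between the finger pads, 19 mm behind the fingertips; this is the grasp point; z points along the fingers, y is the line along which they close (so a half turn about z gives the same grasp; the last joint's range is limited). The gripper opens to 88 mm and grips with 3 to 60 N. Pads are 20 mm wide; open, the fingers measure 115 mm over their backs; the gripper's body (75 mm by 178 mm) begins 61 mm behind the grasp point.
Start: joints at [65.942, 20.558, 86.54, -0, 72.909, -6.595], TCP at [0.18, 0.572, 0.241] pointing down, gripper open.
Joint ranges: [-170.27, 170.27], [-57.76, 135], [12.27, 136.19], [-55.21, 235.2], [11.17, 155.16], [-170.74, 170.74]. Speed limits (degrees/s): [136.94, 136.94, 180, 180, 180, 180].

INTERFACE

Orientations are given as a 3x3 rotation matrix whose columns are the frame's x, y, z axes.
In Python, from plant import robot gives the robot as it stands.
- The arm moves only by the shell command python3 -m handwheel 'ROWS'. ROWS is a JSON object of lists of equal length, an entry for each row: "jaw": the finger opening in mm, from 0 to 87.8; "delta_pos": the shift along the tool's x, y, z in units of 25 mm (1.0 is 25 mm), a list of three; "delta_rot": the turn, a rotation vector about the tool's x, y, z in units of 5 degrees (1.0 is 5 degrees), a list of three. A call has 1 to 12 rows; each row shifts and turns the commanded pose from where the row before left it, along the tool's axes as they then stand; what a row does not reach is not made up. A row lasts 1/12 s, in which the tool goes at most 41.7 mm and 7.16 degrees, less where a joint would pass 70% of its speed; a pose out of reach is approached as far as the arm can. A call is refused whole if a number of a shift passes 1 or a number of a turn 1, either way. A call with a gripper value outside its range is refused whole. The fingers move at their own pace and stop on an object; the grip force is fixed at half the most. Time passes only in rows, so rows that do not move let the fingers close. It gives the time, the measured TCP pose, the force, the opening and the grip force at its end, in the units of the state.
- robot.state(): the state, without advancing time (a new reading comes with each control period).
- robot.capture(name): name is "scene" or "top"; returns (picture, depth): 420x560x3 uint8, red, green, blue; 420x560 float32, m along the optical axis (not along the pixel's ray), 0 where there is no reading.
- robot.camera_params(name): a dict with "fx", "fy", "cx", "cy" (pixels), "R" (3x3) and "t" (3): a world point X has camera coordinates R X + t. Camera axes: x right, y down, z forward; pixel columns grow to the right and rows downward; lengths in m; the calibration is good to about 2 mm. A picture is of the moment at which its call begins. camera_params takes no time and is no camera call.
- robot.close_job(): hands the job in; it is judged then, once.
The state is a dict: "time_s": time; "q": joint angles; "qd": joint speeds; "effort": joint torques, N m; "tcp_pos": TCP position; "ee_rot": TCP orientation; "force": force on the tool from outside, world axes, zero at the start; "torque": the same for the moment, N m; "width": finger opening in m; "gripper_force": force on a finger pad.
Only numpy, scipy, OpenCV 4.12 (cv2) and the standard library are available. Lean on these libraries where they do the work, as an engineer would, in place of code of your own. Each camera call takes 0.05 s, during which the arm holds its last target. There are 200 camera calls.

## Working session

There is one attempt and no reset: what is moved stays moved. The work goes in short steps, Python scripts to look and compute and a shell command to move; the robot and the scene stay as the last step left them, time stands still between calls to the robot, and variables do not carry over. Pictures are saved under pics/ and viewed, at most 10 in all, crops included, and the job is handed in when it is done.

```bash
ls; mkdir -p pics; cat > h.py <<'E'
import numpy as np, cv2
from plant import robot
def cloud(n,d):
    p=robot.camera_params(n);v,u=np.mgrid[:d.shape[0],:d.shape[1]]
    c=np.stack([(u-p['cx'])/p['fx']*d,(v-p['cy'])/p['fy']*d,d],-1)
    return (c-np.array(p['t']))@np.array(p['R'])
def grab(n):
    im,d=robot.capture(n); return im,d,cloud(n,d)
E
python3 - <<'E'
from h import *
for n in('scene','top'):
    im,d,w=grab(n); cv2.imwrite(f'pics/{n}0.png',im[:,:,::-1]); np.savez(f'/tmp/{n}0.npz',im=im,d=d,w=w)
    p=robot.camera_params(n); print(n,p['fx'],-np.array(p['R']).T@p['t'],np.array(p['R'])[2])
s=robot.state();print(s['time_s'],s['tcp_pos'],np.round(s['ee_rot'],3),s['force'],s['width'])
E
```

```text
pics
scene 428.49267764193013 [ 0.05396141 -0.95564555  0.67463475] [ 0.38950854  0.7898016  -0.47381064]
top 523.7991727408198 [ 0.19258378 -0.00243779  1.77741128] [ 0.19042321 -0.00427401 -0.98169279]
0.1 [0.17982266 0.57181127 0.24060711] [[-0.954  0.3   -0.001]
 [ 0.3    0.954 -0.001]
 [ 0.    -0.002 -1.   ]] [-0.43899349  0.23107044  0.06781874] 0.08800075300382512
```

View pics/scene0.png

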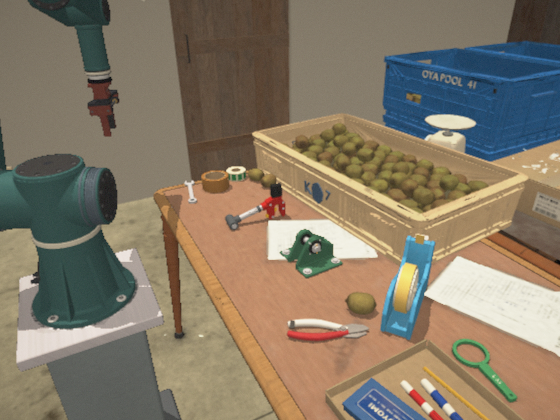

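View pics/top0.png

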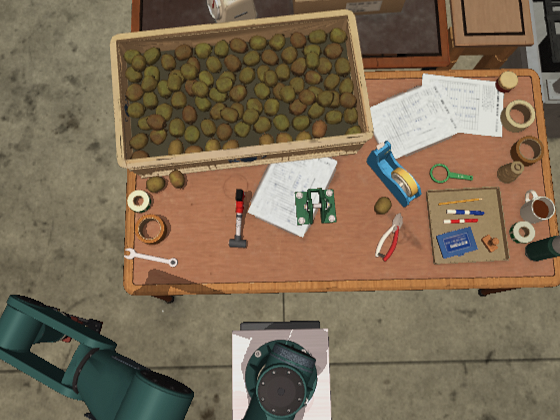

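The scene view shows the link with its handle at (276,188) and tail at (233,222), and the headstock at about (313,250). In the top view the handle is at (239,195), the tail at (238,242) and the headstock at (315,206). Next I'll measure these from the depth.

```bash
cat > m.py <<'E'
from h import *
P={}
for n,bx in(('scene',((215,175,85,65),(275,215,75,65))),('top',((215,180,45,75),(285,180,60,55)))):
    z=np.load(f'/tmp/{n}0.npz');im=z['im'];w=z['w'];P[n]=(im,w)
    t=[cv2.resize(np.ascontiguousarray(im[y:y+h,x:x+ww,::-1]),None,fx=390/max(ww,h),fy=295/max(ww,h),interpolation=2) for x,y,ww,h in bx]
    c=[cv2.copyMakeBorder(a,0,300-a.shape[0],0,400-a.shape[1],0) for a in t]; P[n+'c']=np.hstack(c)
cv2.imwrite('pics/crop.png',np.vstack([P['scenec'],P['topc']]))
def st(l,q):
    if len(q): print(l,len(q),np.round(np.median(q,0),4),np.round(q.min(0),3),np.round(q.max(0),3))
for n in('scene','top'):
    im,w=P[n];hsv=cv2.cvtColor(im,cv2.COLOR_RGB2HSV);H,S,V=[hsv[...,i].astype(int) for i in range(3)]
    x,y,z=w[...,0],w[...,1],w[...,2]
    a=(abs(x-.5)<.2)&(abs(y-.18)<.07)
    red=a&((H<6)|(H>174))&(S>170)&(z>.02)
    st(n+' red',w[red]); 
    r=a&(z>.02); st(' hookall',w[r])
    st(' handle z>.08',w[a&(z>.08)]); st(' handletop',w[a&(z>.108)])
    st(' tail',w[(a&(z>.018)&(z<.04)&(x<.5))])
    g=(abs(x-.48)<.15)&(abs(y)<.12)&(z>.006); st(' head',w[g]);
    for lo,hi in((.006,.02),(.05,.07),(.078,.1)): st(f'  {lo}',w[g&(z>lo)&(z<hi)])
    t=g&(z>.05)&(z<.1)
E
python3 m.py
```

```text
scene red 203 [0.567  0.1152 0.0532] [0.535 0.11  0.02 ] [0.61  0.135 0.075]
 hookall 863 [0.5744 0.1229 0.0587] [0.422 0.11  0.02 ] [0.7   0.25  0.158]
 handle z>.08 327 [0.6923 0.1746 0.1155] [0.566 0.11  0.081] [0.7   0.25  0.158]
 handletop 213 [0.6944 0.2011 0.1277] [0.568 0.111 0.108] [0.7   0.25  0.158]
 tail 168 [0.4546 0.1274 0.0259] [0.421 0.111 0.018] [0.5   0.163 0.04 ]
 head 837 [0.5563 0.1098 0.0465] [ 0.419 -0.12   0.006] [0.615 0.12  0.113]
  0.006 162 [0.5089 0.0661 0.012 ] [ 0.419 -0.12   0.006] [0.609 0.119 0.02 ]
  0.05 182 [0.5641 0.1096 0.0595] [ 0.517 -0.12   0.05 ] [0.607 0.12  0.07 ]
  0.078 89 [0.5748 0.1118 0.085 ] [ 0.532 -0.12   0.078] [0.6   0.119 0.1  ]
top red 95 [0.557  0.1261 0.0628] [0.536 0.115 0.031] [0.61  0.14  0.087]
 hookall 569 [0.5513 0.1351 0.0581] [0.422 0.112 0.02 ] [0.7   0.25  0.168]
 handle z>.08 215 [0.6936 0.1823 0.1258] [0.567 0.115 0.08 ] [0.7   0.25  0.168]
 handletop 189 [0.694  0.1917 0.1295] [0.568 0.118 0.108] [0.7   0.25  0.168]
 tail 194 [0.4425 0.1359 0.0277] [0.361 0.112 0.018] [0.5   0.247 0.04 ]
 head 1360 [ 0.542  -0.0417  0.0093] [ 0.331 -0.12   0.006] [0.63  0.12  0.118]
  0.006 1100 [ 0.5366 -0.0274  0.0085] [ 0.331 -0.12   0.006] [0.63 0.12 0.02]
  0.05 78 [ 0.5558 -0.1031  0.0618] [ 0.515 -0.119  0.05 ] [0.61  0.119 0.07 ]
  0.078 40 [ 0.5524 -0.1059  0.0812] [ 0.537 -0.114  0.078] [0.595 0.119 0.099]
```

View pics/crop.png

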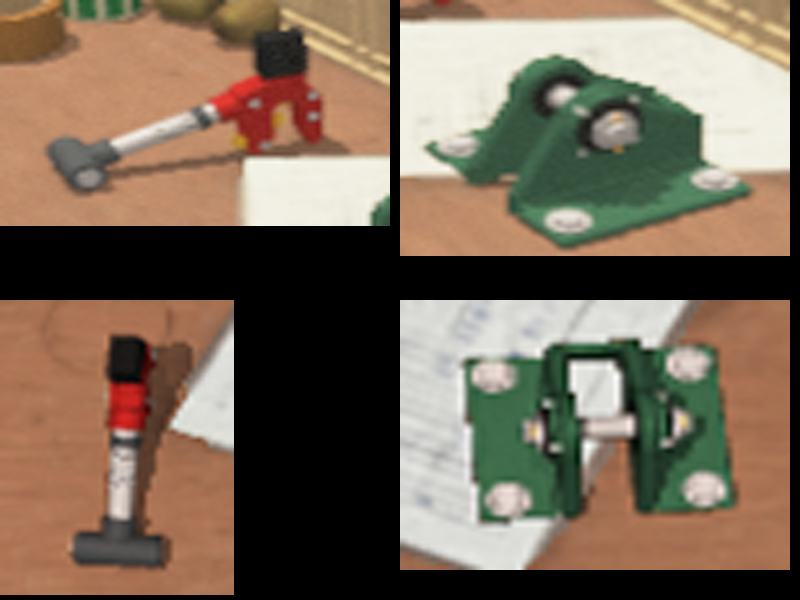

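The crop shows the link pointing roughly +x (black handle over the red head, grey tail foot nearest the robot). The headstock's web plate is on the far side and its open side faces the robot. Next I'll fit both poses more closely.

```bash
cat > fit.py <<'E'
from h import *
import sys
def box(q):
    r=cv2.minAreaRect((q[:,:2]*1000).astype(np.float32)); return np.round(r[0],1),np.round(r[1],1),round(r[2],1)
def run(n,z):
    im=z['im'];w=z['w'];hsv=cv2.cvtColor(im,cv2.COLOR_RGB2HSV);H,S,V=[hsv[...,i].astype(int) for i in range(3)]
    x,y,zz=w[...,0],w[...,1],w[...,2]
    print(n)
    a=(x>.54)&(x<.64)&(y>.08)&(y<.17)&(V<70)
    q=w[a&(zz>.078)]; print(' handle',len(q),np.median(q,0).round(4),q.min(0).round(4),q.max(0).round(4))
    q=w[a&(zz>.110)]; print(' top',len(q),q.mean(0).round(4),box(q))
    a=(x>.38)&(x<.47)&(y>.08)&(y<.18)
    q=w[a&(zz>.014)]; print(' tail',len(q),q.mean(0).round(4),q.max(0).round(4),box(q))
    a=(x>.42)&(x<.66)&(y>-.2)&(y<0)
    g=a&(H>60)&(H<95)&(S>90)&(zz<.03)&(zz>.003); q=w[g]; print(' feet',len(q),q.mean(0).round(4),box(q))
    g=a&(zz>.076)&(zz<.1); q=w[g]; print(' cheektops',len(q),q.mean(0).round(4),q.min(0).round(4),q.max(0).round(4))
    g=a&(zz>.05)&(zz<.075)&(S<70)&(V>110); q=w[g]; print(' pin',len(q),q.mean(0).round(4),q.min(0).round(4),q.max(0).round(4))
    if n=='top':
        for v in range(170,240,1):
            pass
for n in('scene','top'): run(n,np.load(f'/tmp/{n}0.npz'))
z=np.load('/tmp/top0.npz');w=z['w'];im=z['im']
p=robot.camera_params('top');R=np.array(p['R']);t=np.array(p['t'])
def ray(u,v,h):
    d=R.T@np.array([(u-p['cx'])/p['fx'],(v-p['cy'])/p['fy'],1]);o=-R.T@t;return (o+d*(h-o[2])/d[2]).round(4)
# screw blobs
hsv=cv2.cvtColor(im,cv2.COLOR_RGB2HSV)
sub=((hsv[...,1]<60)&(hsv[...,2]>110)).astype(np.uint8)
nn,l,s,c=cv2.connectedComponentsWithStats(sub)
for i in range(1,nn):
    if 285<c[i][0]<345 and 180<c[i][1]<235 and 3<s[i][4]<200: print(c[i].round(1),s[i][4],'z.008',ray(*c[i],.008),'z.058',ray(*c[i],.058),w[int(c[i][1]),int(c[i][0])].round(4))
E
python3 fit.py
```

```text
scene
 handle 122 [0.5808 0.1147 0.0988] [0.566  0.1087 0.0782] [0.6003 0.1323 0.113 ]
 top 22 [0.5817 0.1207 0.1115] (array([582.9, 119.9]), array([16.4, 24.8]), 63.8)
 tail 151 [0.4408 0.1282 0.0229] [0.47   0.1631 0.0331] (array([445.3, 130.9]), array([59.6, 49.4]), 83.0)
 feet 232 [ 0.5538 -0.1669  0.0105] (array([ 555.6, -137.2]), array([114.7, 127.7]), 4.0)
 cheektops 84 [ 0.5487 -0.138   0.0792] [ 0.5316 -0.1676  0.0761] [ 0.5647 -0.1037  0.0843]
 pin 93 [ 0.5476 -0.1537  0.0628] [ 0.5168 -0.1787  0.0518] [ 0.5851 -0.1027  0.075 ]
top
 handle 75 [0.5833 0.1248 0.1115] [0.5676 0.1154 0.0782] [0.6035 0.1349 0.1212]
 top 47 [0.5846 0.126  0.1144] (array([584.6, 126.3]), array([16.7, 34.2]), 88.8)
 tail 173 [0.4407 0.1383 0.0261] [0.4696 0.1667 0.0389] (array([446. , 138.8]), array([55.2, 48.5]), 85.4)
 feet 394 [ 0.5568 -0.1273  0.0099] (array([ 558.9, -130.1]), array([114.5, 131.7]), 3.7)
 cheektops 95 [ 0.551  -0.1291  0.0809] [ 0.5308 -0.161   0.0761] [ 0.5703 -0.0975  0.0911]
 pin 60 [ 0.5511 -0.1291  0.066 ] [ 0.5373 -0.1727  0.0511] [ 0.571  -0.0883  0.0746]
[315.1 200.7] 136 z.008 [ 0.5805 -0.1301  0.008 ] z.058 [ 0.5695 -0.1265  0.058 ] [ 0.5841 -0.1304  0.0029]
[327.2 205.4] 16 z.008 [ 0.5629 -0.1716  0.008 ] z.058 [ 0.5524 -0.1669  0.058 ] [ 0.5521 -0.1653  0.0666]
[305.1 206.4] 12 z.008 [ 0.561 -0.095  0.008] z.058 [ 0.5506 -0.0924  0.058 ] [ 0.5493 -0.0915  0.0711]
[308.5 209.5] 4 z.008 [ 0.5499 -0.1065  0.008 ] z.058 [ 0.5398 -0.1035  0.058 ] [ 0.538  -0.1009  0.0753]
[331.2 217.9] 42 z.008 [ 0.5188 -0.1837  0.008 ] z.058 [ 0.5096 -0.1786  0.058 ] [ 0.5217 -0.1828  0.0095]
```

```bash
cat > go.py <<'E'
import sys; from h import *
from scipy.spatial.transform import Rotation as Ro
# usage: go.py x y z hookyaw [pitch]  -> tool-frame rotation (5deg units), then shift (25mm units) in the turned frame
x,y,z,yaw=map(float,sys.argv[1:5]); s=robot.state(); R=np.array(s['ee_rot'])
a=np.radians(yaw); Y=np.array([-np.sin(a),np.cos(a),0]); X=np.array([-np.cos(a),-np.sin(a),0])
T=np.stack([X,Y,[0,0,-1]],1)
rv=np.degrees(Ro.from_matrix(R.T@T).as_rotvec())/5
d=np.array([x,y,z])-s['tcp_pos']
print('t',s['time_s'],'tcp',np.round(s['tcp_pos'],4),'F',np.round(s['force'],2),'w',round(s['width'],4))
print('rot units',rv.round(3),'shift units',(T.T@d/.025).round(3))
E
python3 go.py 0.584 0.1255 0.2 -4.6
```

```text
t 0.1 tcp [0.1798 0.5718 0.2406] F [-0.44  0.23  0.07] w 0.088
rot units [-0.018 -0.004 -2.573] shift units [-17.547 -16.498   1.624]
```

```bash
python3 -m handwheel '{"jaw":[80,80,80,80,80,80,80,80,80,80,80,80],"delta_pos":[[0,0,0],[0,0,0],[0,0,0],[-0.97,-0.91,0],[-0.97,-0.91,0],[-0.97,-0.91,0],[-0.97,-0.91,0],[-0.97,-0.91,0],[-0.97,-0.91,0],[-0.97,-0.91,0],[-0.97,-0.91,0],[-0.97,-0.91,0]],"delta_rot":[[0,0,-0.86],[0,0,-0.86],[0,0,-0.86],[0,0,0],[0,0,0],[0,0,0],[0,0,0],[0,0,0],[0,0,0],[0,0,0],[0,0,0],[0,0,0]]}'; python3 go.py 0.584 0.1255 0.2 -4.6
```

```text
time_s: 1.1
tcp_pos: [0.3819, 0.3494, 0.2411]
ee_rot: [[-0.997, 0.079, -0.001], [0.079, 0.997, -0.0], [0.001, -0.0, -1.0]]
force: [0.6, 0.1, -0.3]
width: 0.0803
gripper_force: 0.0
t 1.1 tcp [0.3819 0.3494 0.2411] F [ 0.58  0.1  -0.32] w 0.0803
rot units [-0.005 -0.006  0.008] shift units [-8.777 -8.277  1.644]
```

```bash
python3 -m handwheel '{"jaw":[60,60,60,60,60,60,60,60,60,60,60,60],"delta_pos":[[-0.88,-0.83,0],[-0.88,-0.83,0],[-0.88,-0.83,0],[-0.88,-0.83,0],[-0.88,-0.83,0],[-0.88,-0.83,0],[-0.88,-0.83,0],[-0.88,-0.83,0],[-0.88,-0.83,0],[-0.88,-0.83,0],[0,0,0],[0,0,0]],"delta_rot":[[0,0,0],[0,0,0],[0,0,0],[0,0,0],[0,0,0],[0,0,0],[0,0,0],[0,0,0],[0,0,0],[0,0,0],[0,0,0],[0,0,0]]}'; python3 go.py 0.584 0.1255 0.097 -4.6
python3 - <<'E'
from h import *
im,d,w=grab('scene'); np.savez('/tmp/scene1.npz',im=im,d=d,w=w)
cv2.imwrite('pics/s1.png',cv2.resize(im[90:260,200:380,::-1],None,fx=3.3,fy=3.3))
E
```

```text
time_s: 2.1
tcp_pos: [0.5847, 0.1253, 0.2407]
ee_rot: [[-0.997, 0.082, -0.001], [0.082, 0.997, -0.0], [0.001, -0.0, -1.0]]
force: [0.0, -0.3, -1.0]
width: 0.0598
gripper_force: 0.0
t 2.1 tcp [0.5847 0.1253 0.2407] F [ 0.02 -0.31 -0.99] w 0.0598
rot units [-0.002 -0.01  -0.022] shift units [2.800e-02 5.000e-03 5.749e+00]
```

View pics/s1.png

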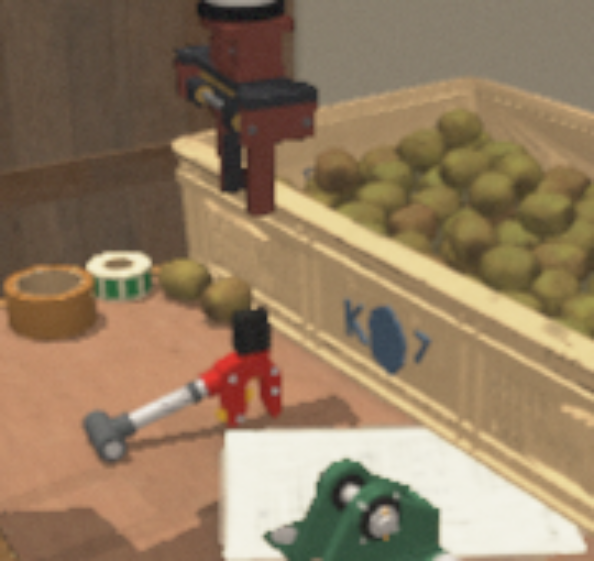

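The open fingers (crop 230–260, 200) are straight above the handle (250, 330) and clear of the crate. I'll go down and grip.

```bash
python3 -m handwheel '{"jaw":[60,60,60,60,60,60,60,60,60,60,60,60],"delta_pos":[[0,0,0.7],[0,0,0.7],[0,0,0.7],[0,0,0.7],[0,0,0.7],[0,0,0.7],[0,0,0.6],[0,0,0.5],[0,0,0.4],[0,0,0],[0,0,0],[0,0,0]],"delta_rot":[[0,0,0],[0,0,0],[0,0,0],[0,0,0],[0,0,0],[0,0,0],[0,0,0],[0,0,0],[0,0,0],[0,0,0],[0,0,0],[0,0,0]]}' && python3 -m handwheel '{"jaw":[5,5,5,5,5,5,5,5],"delta_pos":[[0,0,0],[0,0,0],[0,0,0],[0,0,0],[0,0,0],[0,0,0],[0,0,0],[0,0,0]],"delta_rot":[[0,0,0],[0,0,0],[0,0,0],[0,0,0],[0,0,0],[0,0,0],[0,0,0],[0,0,0]]}'
```

```text
time_s: 3.15
tcp_pos: [0.5843, 0.127, 0.0995]
ee_rot: [[-0.997, 0.079, 0.001], [0.079, 0.997, 0.0], [-0.001, 0.0, -1.0]]
force: [0.1, -0.7, 1.1]
width: 0.06
gripper_force: 0.0
time_s: 3.82
tcp_pos: [0.5842, 0.1263, 0.0989]
ee_rot: [[-0.997, 0.08, 0.0], [0.08, 0.997, -0.0], [-0.0, -0.0, -1.0]]
force: [-1.9, -1.9, 1.7]
width: 0.0202
gripper_force: 30.0
```

```bash
python3 -m handwheel '{"jaw":[5,5,5,5,5,5,5,5],"delta_pos":[[0,0,-0.3],[0,0,-0.7],[0,0,-0.9],[0,0,-0.9],[0,0,-0.9],[0,0,-0.8],[0,0,0],[0,0,0]],"delta_rot":[[0,0,0],[0,0,0],[0,0,0],[0,0,0],[0,0,0],[0,0,0],[0,0,0],[0,0,0]]}';  python3 go.py 0.551 -0.130 0.21 3.8
```

```text
time_s: 4.48
tcp_pos: [0.5843, 0.1266, 0.2116]
ee_rot: [[-0.997, 0.08, 0.001], [0.08, 0.997, 0.0], [-0.001, 0.0, -1.0]]
force: [-0.3, 0.3, -8.1]
width: 0.0197
gripper_force: 30.0
t 4.4833 tcp [0.5843 0.1266 0.2116] F [-0.26  0.27 -8.1 ] w 0.0197
rot units [ 1.000e-03  1.400e-02 -1.672e+00] shift units [  2.008 -10.153   0.063]
```

```bash
python3 -m handwheel '{"jaw":[5,5,5,5,5,5,5,5,5,5,5,5],"delta_pos":[[0,0,0],[0,0,0],[0.1,-0.5,0],[0.2,-0.95,0],[0.2,-1,0],[0.2,-1,0],[0.2,-1,0],[0.2,-1,0],[0.2,-1,0],[0.2,-1,0],[0.2,-0.95,0],[0.2,-0.9,0]],"delta_rot":[[0,0,-0.84],[0,0,-0.84],[0,0,0],[0,0,0],[0,0,0],[0,0,0],[0,0,0],[0,0,0],[0,0,0],[0,0,0],[0,0,0],[0,0,0]]}';  python3 -m handwheel '{"jaw":[5,5,5,5],"delta_pos":[[0.1,-0.55,0],[0,-0.3,0],[0,0,0],[0,0,0]],"delta_rot":[[0,0,0],[0,0,0],[0,0,0],[0,0,0]]}'; python3 go.py 0.551 -0.130 0.2 3.8
cat > look.py <<'E'
import sys;from h import *
k=sys.argv[1]; o=[]
for n,(x,y,a,b) in(('scene',(240,90,130,200)),('top',(280,170,75,95))):
    im,d,w=grab(n); np.savez(f'/tmp/{n}{k}.npz',im=im,d=d,w=w)
    o.append(cv2.resize(im[y:y+b,x:x+a,::-1],(int(590*a/b) if n=='scene' else 400,590),interpolation=2))
cv2.imwrite(f'pics/l{k}.png',np.hstack(o))
E
python3 look.py 2
```

```text
time_s: 5.48
tcp_pos: [0.5503, -0.1102, 0.2094]
ee_rot: [[-0.998, -0.065, -0.004], [-0.065, 0.998, 0.001], [0.004, 0.001, -1.0]]
force: [-0.1, -0.5, -6.8]
width: 0.0197
gripper_force: 30.0
time_s: 5.82
tcp_pos: [0.551, -0.1295, 0.2108]
ee_rot: [[-0.998, -0.066, -0.001], [-0.066, 0.998, 0.001], [0.001, 0.001, -1.0]]
force: [0.3, 0.6, -6.9]
width: 0.0196
gripper_force: 30.0
t 5.8167 tcp [ 0.551  -0.1295  0.2108] F [ 0.33  0.63 -6.94] w 0.0196
rot units [ 0.014 -0.009 -0.007] shift units [ 0.001 -0.018  0.43 ]
```

View pics/l2.png

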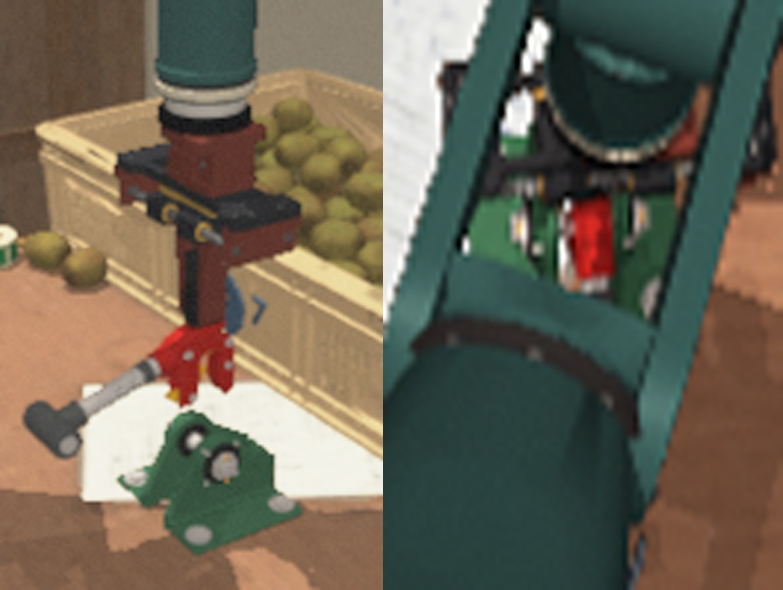

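The link hangs level above the headstock (scene crop: tail end face at (67,445), pin end at (225,465)). I'll check both against predicted projections.

```bash
cat > pr.py <<'E'
from h import *
s=robot.state(); R=np.array(s['ee_rot']); T=np.array(s['tcp_pos'])
def proj(n,X):
    p=robot.camera_params(n); c=np.array(p['R'])@X+p['t']; return np.array([p['fx']*c[0]/c[2]+p['cx'],p['fy']*c[1]/c[2]+p['cy']])
Rh=np.stack([-R[:,0],R[:,1],-R[:,2]],1); 
hk=lambda a: T+Rh@(np.array(a)/1000-[0,0,.099])
a=np.radians(3.8);Rs=np.array([[np.cos(a),-np.sin(a),0],[np.sin(a),np.cos(a),0],[0,0,1]])
hs=lambda b: np.array([.551,-.130,0])+Rs@(np.array(b)/1000)
o=np.load('/tmp/scene2.npz')['im'][90:290,240:370,::-1].copy(); o=cv2.resize(o,None,fx=3,fy=3,interpolation=2)
def dot(P,c):
    u=((proj('scene',P)+.5-[240,90])*3).astype(int); cv2.circle(o,tuple(int(i) for i in u),2,c,-1)
for P in [(-150,-28,14),(-150,-28,28),(-150,-28,0),(27,-11,30),(17,-11,0),(-17,-11,0),(-40,-11,60),(10,-11,38),(-10,-11,38),(0,-11,48),(-17,-10,72),(17,-10,72)]: dot(hk(P),(255,255,0))
for P in [(0,-52,58),(0,-52,66),(0,-52,50),(8,-52,58),(-8,-52,58),(66,-68,0),(-52,-68,0),(0,-15,84),(0,15,84),(66,0,40)]: dot(hs(P),(255,0,255))
t=np.load('/tmp/top2.npz')['im'][165:245,275:365,::-1].copy(); t=cv2.resize(t,(400,356),interpolation=2)
def dt(P,c):
    u=((proj('top',P)+.5-[275,165])*400/90).astype(int); cv2.circle(t,tuple(int(i) for i in u),2,c,-1)
for P in [(-40,-11,60),(-40,11,60),(-40,0,60),(-17,-10,72),(-17,10,72),(-150,28,14),(-150,-28,14)]: dt(hk(P),(255,255,0))
for P in [(0,-52,66),(0,52,66),(0,-15,84),(0,15,84),(66,68,4),(66,-68,4),(-52,-68,4),(-52,68,4)]: dt(hs(P),(255,0,255))
t=cv2.copyMakeBorder(t,0,600-356,0,0,0); cv2.imwrite('pics/pr.png',np.hstack([o,t]))
E
python3 pr.py
```

```text
(no output)
```

View pics/pr.png

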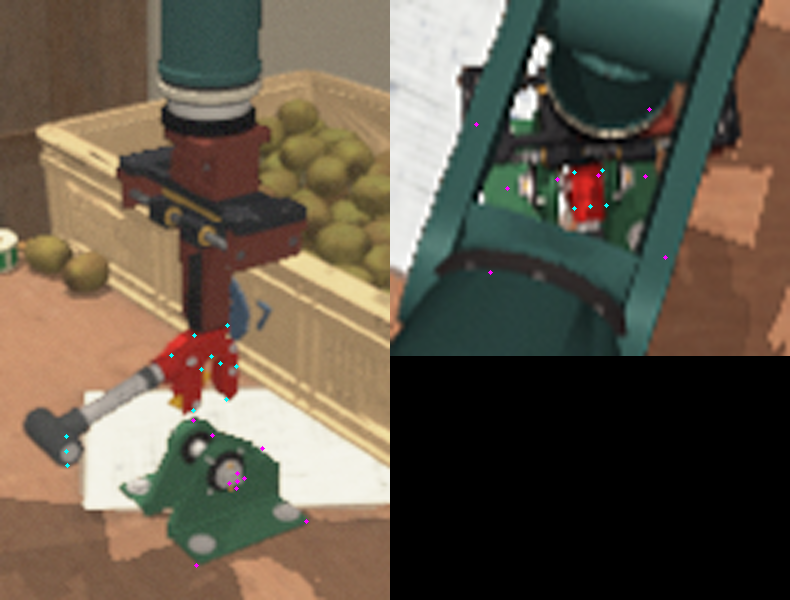

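The predicted link points fall on the observed ones (tail (67,451)). The headstock's pin is within about 1 mm in x, and its feet corners match. I'll lower slowly between the cheeks.

```bash
python3 -m handwheel '{"jaw":[5,5,5,5,5,5,5,5,5,5],"delta_pos":[[0,0,0.3],[0,0,0.3],[0,0,0.3],[0,0,0.2],[0,0,0.2],[0,0,0.2],[0,0,0.2],[0,0,0.2],[0,0,0],[0,0,0]],"delta_rot":[[0,0,0],[0,0,0],[0,0,0],[0,0,0],[0,0,0],[0,0,0],[0,0,0],[0,0,0],[0,0,0],[0,0,0]]}';python3 -m handwheel '{"jaw":[5,5,5,5,5,5,5],"delta_pos":[[0,0,0.15],[0,0,0.15],[0,0,0.15],[0,0,0.1],[0,0,0],[0,0,0],[0,0,0]],"delta_rot":[[0,0,0],[0,0,0],[0,0,0],[0,0,0],[0,0,0],[0,0,0],[0,0,0]]}'
```

```text
time_s: 6.75
tcp_pos: [0.551, -0.13, 0.1635]
ee_rot: [[-0.998, -0.067, -0.001], [-0.067, 0.998, 0.0], [0.001, 0.0, -1.0]]
force: [-0.1, -0.0, -6.7]
width: 0.0195
gripper_force: 30.0
time_s: 7.33
tcp_pos: [0.5513, -0.1301, 0.1502]
ee_rot: [[-0.998, -0.067, 0.0], [-0.067, 0.998, -0.0], [-0.0, -0.0, -1.0]]
force: [0.6, 0.7, -7.5]
width: 0.0197
gripper_force: 30.0
```

```bash
python3 -m handwheel '{"jaw":[5,5,5,5,5,5],"delta_pos":[[0,0,0.1],[0,0,0.1],[0,0,0.1],[0,0,0],[0,0,0],[0,0,0]],"delta_rot":[[0,0,0],[0,0,0],[0,0,0],[0,0,0],[0,0,0],[0,0,0]]}';python3 -m handwheel '{"jaw":[5,5,5,5,5,5],"delta_pos":[[0,0,0.1],[0,0,0.1],[0,0,0],[0,0,0],[0,0,0],[0,0,0]],"delta_rot":[[0,0,0],[0,0,0],[0,0,0],[0,0,0],[0,0,0],[0,0,0]]}'; python3 -m handwheel '{"jaw":[5,5,5,5,5,5],"delta_pos":[[0,0,0.1],[0,0,0.1],[0,0,0],[0,0,0],[0,0,0],[0,0,0]],"delta_rot":[[0,0,0],[0,0,0],[0,0,0],[0,0,0],[0,0,0],[0,0,0]]}'
```

```text
time_s: 7.83
tcp_pos: [0.5506, -0.13, 0.1425]
ee_rot: [[-0.998, -0.067, -0.001], [-0.067, 0.998, 0.0], [0.001, 0.0, -1.0]]
force: [-2.1, -0.6, -6.6]
width: 0.0197
gripper_force: 30.0
time_s: 8.33
tcp_pos: [0.5507, -0.1301, 0.1375]
ee_rot: [[-0.998, -0.067, -0.001], [-0.067, 0.998, -0.0], [0.001, -0.0, -1.0]]
force: [-4.2, -0.4, -1.8]
width: 0.0199
gripper_force: 30.0
time_s: 8.83
tcp_pos: [0.5508, -0.13, 0.1323]
ee_rot: [[-0.998, -0.067, -0.001], [-0.067, 0.998, -0.0], [0.001, 0.0, -1.0]]
force: [-4.0, -1.5, -4.3]
width: 0.02
gripper_force: 30.0
```

```bash
python3 -m handwheel '{"jaw":[5,5,5,5,5],"delta_pos":[[0,0,0.1],[0,0,0.1],[0,0,0],[0,0,0],[0,0,0]],"delta_rot":[[0,0,0],[0,0,0],[0,0,0],[0,0,0],[0,0,0]]}';python3 -m handwheel '{"jaw":[5,5,5,5,5],"delta_pos":[[0,0,0.08],[0,0,0.08],[0,0,0],[0,0,0],[0,0,0]],"delta_rot":[[0,0,0],[0,0,0],[0,0,0],[0,0,0],[0,0,0]]}'
```

```text
time_s: 9.25
tcp_pos: [0.5508, -0.1299, 0.1273]
ee_rot: [[-0.998, -0.067, -0.001], [-0.067, 0.998, 0.0], [0.001, 0.0, -1.0]]
force: [-4.2, -1.0, -4.8]
width: 0.0197
gripper_force: 30.0
time_s: 9.67
tcp_pos: [0.5506, -0.13, 0.1232]
ee_rot: [[-0.998, -0.067, -0.001], [-0.067, 0.998, 0.0], [0.001, 0.0, -1.0]]
force: [-4.4, -1.2, -7.0]
width: 0.0196
gripper_force: 30.0
```

```bash
python3 -m handwheel '{"jaw":[5,5,5,5,5],"delta_pos":[[0,0,0.08],[0,0,0.08],[0,0,0],[0,0,0],[0,0,0]],"delta_rot":[[0,0,0],[0,0,0],[0,0,0],[0,0,0],[0,0,0]]}';python3 -m handwheel '{"jaw":[5,5,5,5,5],"delta_pos":[[0,0,0.06],[0,0,0.06],[0,0,0],[0,0,0],[0,0,0]],"delta_rot":[[0,0,0],[0,0,0],[0,0,0],[0,0,0],[0,0,0]]}'
```

```text
time_s: 10.08
tcp_pos: [0.551, -0.13, 0.1199]
ee_rot: [[-0.998, -0.067, -0.0], [-0.067, 0.998, -0.0], [0.0, 0.0, -1.0]]
force: [-6.1, -0.7, -0.4]
width: 0.0203
gripper_force: 30.0
time_s: 10.5
tcp_pos: [0.5511, -0.13, 0.1175]
ee_rot: [[-0.998, -0.067, 0.0], [-0.067, 0.998, -0.0], [-0.0, -0.0, -1.0]]
force: [-6.5, -1.1, 3.9]
width: 0.0196
gripper_force: 30.0
```

```bash
python3 -m handwheel '{"jaw":[5,5,5,5],"delta_pos":[[0,0,0.06],[0,0,0],[0,0,0],[0,0,0]],"delta_rot":[[0,0,0],[0,0,0],[0,0,0],[0,0,0]]}';python3 -m handwheel '{"jaw":[5,5,5,5],"delta_pos":[[0,0,0.06],[0,0,0],[0,0,0],[0,0,0]],"delta_rot":[[0,0,0],[0,0,0],[0,0,0],[0,0,0]]}'
```

```text
time_s: 10.83
tcp_pos: [0.5511, -0.13, 0.116]
ee_rot: [[-0.998, -0.067, -0.0], [-0.067, 0.998, -0.0], [0.0, -0.0, -1.0]]
force: [-6.8, 0.5, 3.3]
width: 0.0199
gripper_force: 30.0
time_s: 11.17
tcp_pos: [0.5511, -0.13, 0.1146]
ee_rot: [[-0.998, -0.067, 0.0], [-0.067, 0.998, -0.0], [-0.0, -0.0, -1.0]]
force: [-6.8, 0.7, 4.6]
width: 0.0198
gripper_force: 30.0
```

```bash
python3 -m handwheel '{"jaw":[5,5,5,5],"delta_pos":[[0,0,0.05],[0,0,0],[0,0,0],[0,0,0]],"delta_rot":[[0,0,0],[0,0,0],[0,0,0],[0,0,0]]}';python3 -m handwheel '{"jaw":[5,5,5,5],"delta_pos":[[0,0,0.05],[0,0,0],[0,0,0],[0,0,0]],"delta_rot":[[0,0,0],[0,0,0],[0,0,0],[0,0,0]]}'
```

```text
time_s: 11.5
tcp_pos: [0.5511, -0.13, 0.1134]
ee_rot: [[-0.998, -0.067, 0.0], [-0.067, 0.998, -0.0], [-0.0, -0.0, -1.0]]
force: [-8.4, -0.2, 5.1]
width: 0.02
gripper_force: 30.0
time_s: 11.83
tcp_pos: [0.5513, -0.13, 0.1124]
ee_rot: [[-0.998, -0.067, 0.001], [-0.067, 0.998, -0.0], [-0.001, -0.0, -1.0]]
force: [-7.2, 1.1, 6.3]
width: 0.0197
gripper_force: 30.0
```

```bash
python3 -m handwheel '{"jaw":[5,5,5,5],"delta_pos":[[0.05,0,0],[0,0,0],[0,0,0],[0,0,0]],"delta_rot":[[0,0,0],[0,0,0],[0,0,0],[0,0,0]]}';python3 -m handwheel '{"jaw":[5,5,5,5],"delta_pos":[[0,0,0.05],[0,0,0],[0,0,0],[0,0,0]],"delta_rot":[[0,0,0],[0,0,0],[0,0,0],[0,0,0]]}'
```

```text
time_s: 12.17
tcp_pos: [0.5511, -0.13, 0.1127]
ee_rot: [[-0.998, -0.067, 0.003], [-0.067, 0.998, -0.0], [-0.003, -0.0, -1.0]]
force: [-5.9, 1.8, 6.6]
width: 0.0196
gripper_force: 30.0
time_s: 12.5
tcp_pos: [0.5511, -0.1301, 0.1116]
ee_rot: [[-0.998, -0.067, 0.003], [-0.067, 0.998, -0.0], [-0.003, -0.0, -1.0]]
force: [-5.9, 1.8, 7.9]
width: 0.0199
gripper_force: 30.0
```

```bash
python3 -m handwheel '{"jaw":[5,5,5,5],"delta_pos":[[0,0,0.05],[0,0,0],[0,0,0],[0,0,0]],"delta_rot":[[0,0,0],[0,0,0],[0,0,0],[0,0,0]]}';python3 -m handwheel '{"jaw":[5,5,5,5],"delta_pos":[[0,0,0.04],[0,0,0],[0,0,0],[0,0,0]],"delta_rot":[[0,0,0],[0,0,0],[0,0,0],[0,0,0]]}'
```

```text
time_s: 12.83
tcp_pos: [0.5511, -0.1301, 0.1107]
ee_rot: [[-0.998, -0.067, 0.003], [-0.067, 0.998, -0.0], [-0.003, -0.001, -1.0]]
force: [-6.7, 1.4, 11.3]
width: 0.0198
gripper_force: 30.0
time_s: 13.17
tcp_pos: [0.5511, -0.1301, 0.1099]
ee_rot: [[-0.998, -0.067, 0.003], [-0.067, 0.998, -0.0], [-0.003, -0.001, -1.0]]
force: [-6.8, 2.1, 12.7]
width: 0.0199
gripper_force: 30.0
```

The force now rises at the rubber's own stiffness, so the pin appears to be home. I'll ease up and then tug.

```bash
python3 -m handwheel '{"jaw":[5,5,5,5,5,5,5],"delta_pos":[[0,0,-0.1],[0,0,-0.1],[0,0,-0.1],[0,0,0],[0,0,0],[0,0,0],[0,0,0]],"delta_rot":[[0,0,0],[0,0,0],[0,0,0],[0,0,0],[0,0,0],[0,0,0],[0,0,0]]}';python3 -m handwheel '{"jaw":[5,5,5,5,5],"delta_pos":[[0,0,-0.08],[0,0,-0.04],[0,0,0],[0,0,0],[0,0,0]],"delta_rot":[[0,0,0],[0,0,0],[0,0,0],[0,0,0],[0,0,0]]}'
```

```text
time_s: 13.75
tcp_pos: [0.5509, -0.1301, 0.1154]
ee_rot: [[-0.998, -0.067, 0.002], [-0.067, 0.998, -0.0], [-0.002, -0.0, -1.0]]
force: [-2.3, 1.6, 1.3]
width: 0.0197
gripper_force: 30.0
time_s: 14.17
tcp_pos: [0.5507, -0.1301, 0.118]
ee_rot: [[-0.998, -0.067, 0.001], [-0.067, 0.998, -0.0], [-0.001, -0.0, -1.0]]
force: [3.3, 2.5, -5.4]
width: 0.0199
gripper_force: 30.0
```

```bash
python3 -m handwheel '{"jaw":[5,5,5,5,5],"delta_pos":[[0,0,-0.06],[0,0,-0.06],[0,0,0],[0,0,0],[0,0,0]],"delta_rot":[[0,0,0],[0,0,0],[0,0,0],[0,0,0],[0,0,0]]}';python3 -m handwheel '{"jaw":[5,5,5,5,5,5],"delta_pos":[[0,0,-0.05],[0,0,0],[0,0,0],[0,0,0],[0,0,0],[0,0,0]],"delta_rot":[[0,0,0],[0,0,0],[0,0,0],[0,0,0],[0,0,0],[0,0,0]]}'
```

```text
time_s: 14.58
tcp_pos: [0.5506, -0.1301, 0.1208]
ee_rot: [[-0.998, -0.067, 0.001], [-0.067, 0.998, -0.0], [-0.001, -0.0, -1.0]]
force: [4.9, 2.1, -13.4]
width: 0.0202
gripper_force: 30.0
time_s: 15.08
tcp_pos: [0.5505, -0.1301, 0.1218]
ee_rot: [[-0.998, -0.067, 0.001], [-0.067, 0.998, 0.0], [-0.001, -0.0, -1.0]]
force: [5.1, 2.8, -15.3]
width: 0.0199
gripper_force: 30.0
```

The latch holds, with about 8 N of tug at the rubber's stiffness. I'll tug a little harder briefly, return to neutral and pitch the tail down about the pin.

```bash
python3 -m handwheel '{"jaw":[5,5,5,5,5,5],"delta_pos":[[0,0,-0.03],[0,0,0],[0,0,0],[0,0,0],[0,0,0],[0,0,0]],"delta_rot":[[0,0,0],[0,0,0],[0,0,0],[0,0,0],[0,0,0],[0,0,0]]}';python3 -m handwheel '{"jaw":[5,5,5,5,5,5],"delta_pos":[[0,0,0.08],[0,0,0.08],[0,0,0],[0,0,0],[0,0,0],[0,0,0]],"delta_rot":[[0,0,0],[0,0,0],[0,0,0],[0,0,0],[0,0,0],[0,0,0]]}';python3 -m handwheel '{"jaw":[5,5,5,5,5],"delta_pos":[[0.06,0,0],[0.06,0,0],[0,0,0],[0,0,0],[0,0,0]],"delta_rot":[[0,-0.3,0],[0,-0.3,0],[0,0,0],[0,0,0],[0,0,0]]}'
```

```text
time_s: 15.58
tcp_pos: [0.5505, -0.1301, 0.1223]
ee_rot: [[-0.998, -0.067, 0.001], [-0.067, 0.998, 0.0], [-0.001, -0.0, -1.0]]
force: [5.4, 1.8, -16.8]
width: 0.0197
gripper_force: 30.0
time_s: 16.08
tcp_pos: [0.5505, -0.1301, 0.1194]
ee_rot: [[-0.998, -0.067, 0.001], [-0.067, 0.998, -0.0], [-0.001, -0.0, -1.0]]
force: [4.3, 2.6, -9.6]
width: 0.0198
gripper_force: 30.0
time_s: 16.5
tcp_pos: [0.5469, -0.1304, 0.1193]
ee_rot: [[-0.996, -0.067, 0.052], [-0.067, 0.998, 0.003], [-0.052, -0.0, -0.999]]
force: [4.1, 2.3, -9.4]
width: 0.02
gripper_force: 30.0
```

```bash
python3 -m handwheel '{"jaw":[5,5,5,5,5,5],"delta_pos":[[0.06,0,0.03],[0.06,0,0.03],[0,0,0],[0,0,0],[0,0,0],[0,0,0]],"delta_rot":[[0,-0.3,0],[0,-0.3,0],[0,0,0],[0,0,0],[0,0,0],[0,0,0]]}';python3 -m handwheel '{"jaw":[5,5,5,5,5],"delta_pos":[[0.02,0,0],[0,0,0],[0,0,0],[0,0,0],[0,0,0]],"delta_rot":[[0,-0.12,0],[0,0,0],[0,0,0],[0,0,0],[0,0,0]]}'; python3 go.py 0.55 -.13 .12 3.8
python3 look.py 3; python3 -c "
import json
from plant import robot
print(robot.state()['torque'])"
```

```text
time_s: 17.0
tcp_pos: [0.5435, -0.1306, 0.1173]
ee_rot: [[-0.992, -0.067, 0.102], [-0.067, 0.998, 0.007], [-0.102, -0.0, -0.995]]
force: [0.2, -0.2, -4.6]
width: 0.0198
gripper_force: 30.0
time_s: 17.42
tcp_pos: [0.543, -0.1306, 0.1171]
ee_rot: [[-0.991, -0.067, 0.113], [-0.067, 0.998, 0.008], [-0.114, -0.0, -0.994]]
force: [-1.9, -1.0, -4.7]
width: 0.0197
gripper_force: 30.0
t 17.4167 tcp [ 0.543  -0.1306  0.1171] F [-1.86 -0.95 -4.72] w 0.0197
rot units [0.    1.305 0.009] shift units [-0.281  0.005 -0.114]
[-0.39716018  0.64615662 -0.04642482]
```

View pics/l3.png

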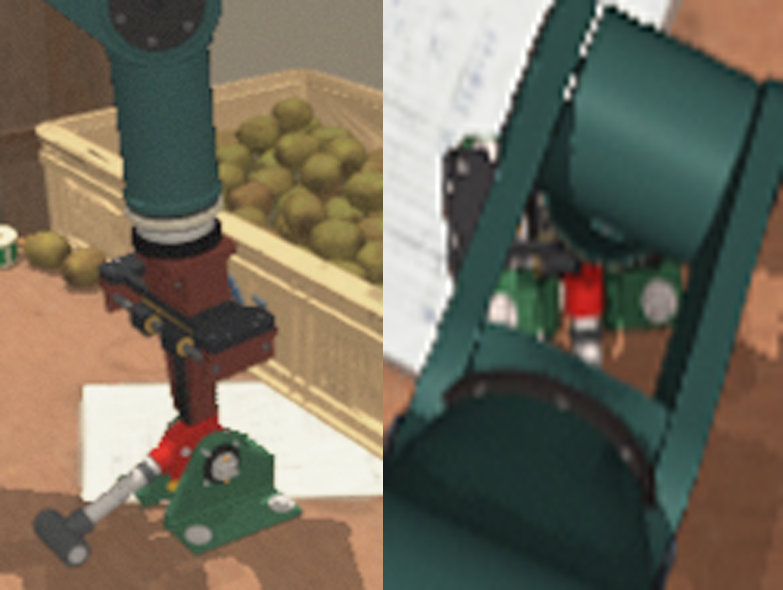

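The tail foot (scene crop (62,545)) is near the table, and the head sits between the cheeks on the pin. I'll measure the foot's height.

```bash
cat > tail.py <<'E'
import sys;from h import *
z=np.load(f'/tmp/scene{sys.argv[1]}.npz');w=z['w'];g=(abs(w[...,0]-.40)<.03)&(abs(w[...,1]+.14)<.05)&(w[...,2]>.008)&(w[...,2]<.08)
q=w[g];print(len(q),q.mean(0).round(4),np.percentile(q[:,2],[50,90,98]).round(4), q[q[:,2]>np.percentile(q[:,2],85)].mean(0).round(4))
E
python3 tail.py 3
python3 - <<'E'
from h import *
z=np.load('/tmp/scene0.npz');w=z['w'];g=(abs(w[...,0]-.435)<.03)&(abs(w[...,1]-.135)<.05)&(w[...,2]>.008)
q=w[g];print('ref',np.percentile(q[:,2],[50,90,98]).round(4))
E
```

```text
262 [ 0.4055 -0.1493  0.0232] [0.0247 0.0297 0.0338] [ 0.4172 -0.1439  0.0314]
ref [0.0225 0.027  0.0284]
```

```bash
python3 -m handwheel '{"jaw":[5,5,5,5,5],"delta_pos":[[0.03,0,0],[0,0,0],[0,0,0],[0,0,0],[0,0,0]],"delta_rot":[[0,-0.15,0],[0,0,0],[0,0,0],[0,0,0],[0,0,0]]}'; python3 -m handwheel '{"jaw":[30,35,40,45,45,45,45,45],"delta_pos":[[0,0,0],[0,0,0],[0,0,0],[0,0,0],[0,0,0],[0,0,0],[0,0,0],[0,0,0]],"delta_rot":[[0,0,0],[0,0,0],[0,0,0],[0,0,0],[0,0,0],[0,0,0],[0,0,0],[0,0,0]]}';python3 -m handwheel '{"jaw":[45,45,45,45,45,45,45,45],"delta_pos":[[0,0,-0.3],[0,0,-0.5],[0,0,-0.7],[0,0,-0.7],[0,0,-0.7],[0,0,-0.7],[0,0,0],[0,0,0]],"delta_rot":[[0,0,0],[0,0,0],[0,0,0],[0,0,0],[0,0,0],[0,0,0],[0,0,0],[0,0,0]]}'; python3 look.py 4; python3 tail.py 4
```

```text
time_s: 17.93
tcp_pos: [0.5425, -0.1306, 0.1171]
ee_rot: [[-0.99, -0.067, 0.127], [-0.066, 0.998, 0.008], [-0.127, -0.0, -0.992]]
force: [-2.8, -2.8, -3.9]
width: 0.0196
gripper_force: 30.0
time_s: 18.6
tcp_pos: [0.5429, -0.1306, 0.1173]
ee_rot: [[-0.99, -0.067, 0.128], [-0.066, 0.998, 0.008], [-0.128, -0.0, -0.992]]
force: [-0.5, 0.5, 0.0]
width: 0.0452
gripper_force: 0.0
time_s: 19.27
tcp_pos: [0.532, -0.1317, 0.2077]
ee_rot: [[-0.989, -0.067, 0.13], [-0.066, 0.998, 0.007], [-0.13, -0.001, -0.991]]
force: [1.0, -0.2, -0.3]
width: 0.0448
gripper_force: 0.0
261 [ 0.4056 -0.1484  0.022 ] [0.0231 0.0281 0.0322] [ 0.416  -0.145   0.0297]
```

View pics/l4.png

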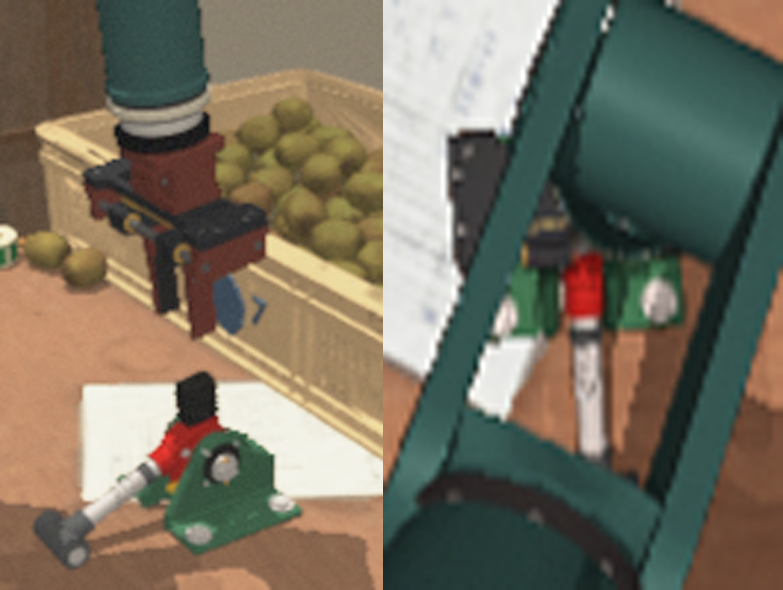

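The link stays hooked on, with its tail on the table (65,550), the handle free and the gripper clear above it. Handing in.

```bash
python3 -c "
from plant import robot
print(robot.close_job())"
```

```text
the job is handed in; nothing more can be done
None
```

The link is coupled to the headstock and the job is handed in at about 19 s of 72. The latch held a tug of about 10 N, the tail is on the table and the gripper is clear. I judged the latch shut by feel, since it couldn't be seen in the pictures, and the hand-in gave no verdict.

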